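# Deal the nut tubs round the trays

## Robot

A 7-joint arm with a two-finger parallel gripper is mounted at the origin on the work surface. World frame = base frame: x ahead of the robot, y to its left, z up, the work surface at z = 0. Lengths are in m, angles in rad, forces in N, time in s.
With the tool pointing down it reaches from about 0.4 to 0.85 m from the base axis. Payload 10.4 kg.
Tool frame: the origin (TCP) lies midway between the tips of the shut fingers; the grasp point (between the pads) lies 19 mm behind it (manip.hold_point_z is the distance from the TCP to the grasp point, in m); z points along the fingers, y is the line along which they close (so a half turn about z gives the same grasp; the last joint's range is limited). The gripper opens to 85 mm and grips with 20 to 120 N. Pads are 22 mm wide; open, the fingers measure 114 mm over their backs; the gripper's body (76 mm by 85 mm) begins 54 mm behind the grasp point. The pads swing forward as they close: fully open they stand 13 mm farther back than shut.
Start: joints at [-1.262, 0.332, -0.065, 1.46, 0.022, 1.35, -0.088], TCP at [0.204, 0.591, 0.231] pointing down, gripper open.
Joint ranges: [-2.6, 2.6], [-0.5, 2.12], [-1.47, 1.34], [0.16, 2.42], [-1.27, 4.41], [0.06, 2.06], [-2.6, 2.6]. Speed limits (rad/s): [2.22, 2.22, 2.79, 2.79, 3.14, 3.14, 3.14].

## Interface

Orientations are given as a unit quaternion [x, y, z, w].
In Python, from workcell import manip, eyes, job gives the robot as it stands.
- The arm moves only by the shell command python3 -m crank 'ROWS' [FORCE]. ROWS is JSON, a list that holds one entry, the list of rows, each a list of 7 numbers: the finger opening in cm, from 0 to 8.54, then the shift along the world's x, y, z in cm, then the turn, a rotation vector about the world's x, y, z in degrees. In form: [[[hand, x, y, z, ax, ay, az], ...]]. A call has 1 to 20 rows; each row shifts and turns the commanded pose from where the row before left it; what a row does not reach is not made up. A row lasts 1/8 s, in which the tool goes at most 62.5 mm and 10.7 degrees, less where a joint would pass 70% of its speed; a pose out of reach is approached as far as the arm can. A call with a gripper value outside its range is refused whole. The fingers move at their own pace and stop on an object; FORCE is the grip in N (left out, the last holds). Time passes only in rows, so rows that do not move let the fingers close. It gives the time, the measured TCP pose, the force, the opening and the grip force at its end, in the units of the state.
- manip.get_obs(): the state, without advancing time (a new reading comes with each control period).
- eyes.camera(name): name is "side" or "top" or "wrist"; returns (picture, depth): 420x560x3 uint8, red, green, blue; 420x560 float32, m along the optical axis (not along the pixel's ray), 0 where there is no reading.
- eyes.camera_params(name): a dict with "fx", "fy", "cx", "cy" (pixels), "world_from_camera" (4x4, takes a point from camera to world coordinates); the wrist camera has in their place "hand_eye" (4x4, takes a point from camera to tool coordinates, whose origin is the TCP and whose axes are the flange's). Camera axes: x right, y down, z forward; pixel columns grow to the right and rows downward; lengths in m; the calibration is good to about 2 mm. The wrist camera is an equidistant fisheye: a pixel r from the principal point sees the ray r / f radians off the axis. A picture is of the moment at which its call begins: read the wrist's pose just before it. camera_params takes no time and is no camera call.
- job.hand_in(): hands the job in; it is judged then, once.
The state is a dict: "clock": time; "joint_pos": joint angles; "joint_velocities": joint speeds; "tau": joint torques, N m; "position": TCP position; "ee_rot": TCP orientation; "ft_force": force on the tool from outside, world axes, zero at the start; "torque": the same for the moment, N m; "grip_width": opening from 0.0 (shut) to 1.0 (fully open); "grasp_force": force on a finger pad.
Only numpy, scipy, OpenCV 4.12 (cv2) and the standard library are available. Lean on these libraries where they do the work, as an engineer would, in place of code of your own. Each camera call takes 0.05 s, during which the arm holds its last target. There are 200 camera calls.

## Task

Deal the four nut tubs from the sloping rack round the three trays, one per tray in turn: two trays already hold one, so the empty tray gets its tub first, in its middle, and then every tray gets one more, set flat and squarely on top of the tub already there, until each tray holds a neat stack of two lying along the tray's length. Set each down gently without dropping it or pressing hard, and leave the tubs already dealt, the jar, bowl, can and spoon where they are.

Things in the scene. Friction and masses are not known exactly. Their poses are not given: they have to be found in the camera images.
- rack: Fixed sloping plywood display rack, 290 mm wide (its y), 195 mm deep (its x). Origin on the counter under its middle; x is level and points uphill, roughly to the robot's left, so the face looks to the robot's right. Its face rises at 30 degrees towards +x, from 39 mm above the counter at the near edge to 151 mm at the far edge. Two rows of two tubs lie on it.
- rack_face (a point): Middle of the rack's face, 95 mm up; axes as the rack's. Tub rows lie 53 mm down- and uphill of it along the slope, columns 70 mm to each side (tubs up to 7 mm off). Two steel pins, 14 mm tall, 76 mm clear between them for a finger, stop each tub downhill. Between the rows 54 mm are free; 8 mm high strips run uphill at the sides and middle.
- tray_a: One of three alike dark wooden trays, fixed on the counter; outside 140 mm (its x) by 150 mm (its y), walls 18 mm high and 5 mm thick, floor top 5 mm above the counter. Origin: centre of the underside, on the counter; z up. One of the three is empty at the start, each of the other two holds one tub; which is which must be seen.
- tray_b: One of three alike dark wooden trays, fixed on the counter; outside 140 mm (its x) by 150 mm (its y), walls 18 mm high and 5 mm thick, floor top 5 mm above the counter. Origin: centre of the underside, on the counter; z up. One of the three is empty at the start, each of the other two holds one tub; which is which must be seen.
- tray_c: One of three alike dark wooden trays, fixed on the counter; outside 140 mm (its x) by 150 mm (its y), walls 18 mm high and 5 mm thick, floor top 5 mm above the counter. Origin: centre of the underside, on the counter; z up. One of the three is empty at the start, each of the other two holds one tub; which is which must be seen.
- tub0_mid (a point): Centre (half-way up) of one of six alike rigid clear lidded tubs of nuts (the nuts differ in colour) with a round green seal on the lid, 52 mm (its x) by 110 mm (its y) by 34 mm high (its z, out through the lid), about 0.11 to 0.23 kg. Its z axis shows how it lies: leaning 30 degrees towards the rack's -x on the rack, upright in a tray.
- tub1_mid (a point): Centre (half-way up) of one of six alike rigid clear lidded tubs of nuts (the nuts differ in colour) with a round green seal on the lid, 52 mm (its x) by 110 mm (its y) by 34 mm high (its z, out through the lid), about 0.11 to 0.23 kg. Its z axis shows how it lies: leaning 30 degrees towards the rack's -x on the rack, upright in a tray.
- tub2_mid (a point): Centre (half-way up) of one of six alike rigid clear lidded tubs of nuts (the nuts differ in colour) with a round green seal on the lid, 52 mm (its x) by 110 mm (its y) by 34 mm high (its z, out through the lid), about 0.11 to 0.23 kg. Its z axis shows how it lies: leaning 30 degrees towards the rack's -x on the rack, upright in a tray.
- tub3_mid (a point): Centre (half-way up) of one of six alike rigid clear lidded tubs of nuts (the nuts differ in colour) with a round green seal on the lid, 52 mm (its x) by 110 mm (its y) by 34 mm high (its z, out through the lid), about 0.11 to 0.23 kg. Its z axis shows how it lies: leaning 30 degrees towards the rack's -x on the rack, upright in a tray.
- tub4_mid (a point): Centre (half-way up) of one of six alike rigid clear lidded tubs of nuts (the nuts differ in colour) with a round green seal on the lid, 52 mm (its x) by 110 mm (its y) by 34 mm high (its z, out through the lid), about 0.11 to 0.23 kg. Its z axis shows how it lies: leaning 30 degrees towards the rack's -x on the rack, upright in a tray.
- tub5_mid (a point): Centre (half-way up) of one of six alike rigid clear lidded tubs of nuts (the nuts differ in colour) with a round green seal on the lid, 52 mm (its x) by 110 mm (its y) by 34 mm high (its z, out through the lid), about 0.11 to 0.23 kg. Its z axis shows how it lies: leaning 30 degrees towards the rack's -x on the rack, upright in a tray.
- jar: Amber glass jar with brass lid, 64 mm wide, 85 mm tall; a loose bystander, to be left alone. Origin: centre of its underside.
- bowl: Small blue ceramic bowl, 100 mm wide, 45 mm tall; a loose bystander, to be left alone. Origin: centre of its underside.
- can: Red can, 66 mm wide, 75 mm tall; a loose bystander, to be left alone. Origin: centre of its underside.
- spoon: Wooden spoon, 200 mm long, lying flat; a loose bystander, to be left alone. Origin: on its handle line, underside.

How it is judged:
By the outcome, as a careful person would: the job done as asked, in the order asked, and still so for the second after the job is handed in, with the robot touching nothing.
It also fails if it takes over 72 s, if anything falls off the work surface, if the arm or the gripper's body presses on something with over 40 N, if the wrist force passes 120 N, or if a joint passes its speed limit or range.

## Working session

There is one attempt and no reset: what is moved stays moved. The work goes in short steps, Python scripts to look and compute and a shell command to move; the robot and the scene stay as the last step left them, time stands still between calls to the robot, and variables do not carry over. Pictures are saved under pics/ and viewed, at most 10 in all, crops included, and the job is handed in when it is done.

```bash
ls; mkdir -p pics
python3 - <<'E'
from workcell import manip, eyes, job
import cv2,numpy as np
print(manip.get_obs(), manip.hold_point_z)
for n in ["top","side"]:
    im,d=eyes.camera(n); cv2.imwrite(f"pics/{n}0.png",im[:,:,::-1]); np.savez(f"{n}0.npz",im=im,d=d); print(eyes.camera_params(n))
print(eyes.camera_params("wrist"))
E
```

```text
pics
{'clock': 0.0, 'joint_pos': array([-1.26158565,  0.33287041, -0.06469086,  1.46094942,  0.02163379,
        1.34991622, -0.08848318]), 'joint_velocities': array([ 0.00131789, -0.00013058, -0.00248604, -0.00081311, -0.00080919,
       -0.00027783,  0.0011043 ]), 'tau': array([-2.29438037e-04, -6.25441360e+01,  4.89785685e-02, -3.91612029e+01,
        1.60865119e-02,  9.81384394e-03, -4.00171996e-05]), 'position': array([0.2034938 , 0.59053831, 0.23051298]), 'ee_rot': array([ 1.65127133e-01,  9.86272025e-01, -7.20325340e-04, -6.78025093e-05]), 'ft_force': array([-0.28808519,  0.04486758, -0.33395529]), 'torque': array([ 0.05192571, -0.03747307, -0.00124004]), 'grasp_force': 0.0, 'grip_width': 1.0012154275725862} 0.0187
{'fx': 478.69964528637485, 'fy': 478.69964528637485, 'cx': 275.0134516089207, 'cy': 211.34332316246457, 'world_from_camera': array([[ 0.00834886, -0.98959057,  0.14366906,  0.28651011],
       [-0.99995664, -0.00885474, -0.00288214, -0.00824396],
       [ 0.00412429, -0.14363877, -0.98962159,  1.32138268],
       [ 0.        ,  0.        ,  0.        ,  1.        ]])}
{'fx': 419.79441750590087, 'fy': 419.79441750590087, 'cx': 280.8966537783863, 'cy': 210.19081566079015, 'world_from_camera': array([[ 0.96710092, -0.14302747,  0.21037812,  0.29435187],
       [-0.25404959, -0.5000426 ,  0.82789867, -0.8410965 ],
       [-0.01321423, -0.85410804, -0.51992773,  0.61694707],
       [ 0.        ,  0.        ,  0.        ,  1.        ]])}
{'fx': 325.19226210127806, 'fy': 325.19226210127806, 'cx': 279.7576520568441, 'cy': 211.99899613784407, 'hand_eye': array([[-5.49374414e-04, -9.44711865e-01, -3.27901190e-01,
         8.50117384e-02],
       [ 9.99999843e-01, -4.83618895e-04, -2.82078328e-04,
        -8.22756230e-04],
       [ 1.07903532e-04, -3.27901293e-01,  9.44711983e-01,
        -1.41519784e-01],
       [ 0.00000000e+00,  0.00000000e+00,  0.00000000e+00,
         1.00000000e+00]])}
```

View pics/top0.png

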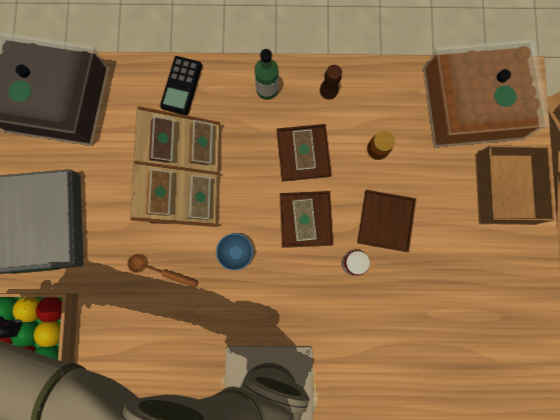

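View pics/side0.png

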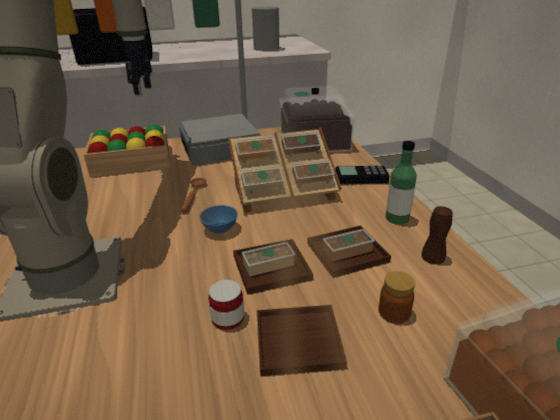

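Top view: the rack is at (177,167), with its tubs at about (163,138), (203,142), (161,192) and (200,197). The filled trays are at (304,152) and (306,219), and the empty tray is at (387,221). The side view agrees.

```bash
cat > h.py <<'E'
import numpy as np, cv2
from workcell import manip, eyes
def cloud(n,d):
    p=eyes.camera_params(n); v,u=np.mgrid[:420,:560]
    c=np.stack([(u-p['cx'])/p['fx']*d,(v-p['cy'])/p['fy']*d,d,np.ones_like(d)],-1)
    return (c@p['world_from_camera'].T)[...,:3]
def rect(P):  # xy points m -> centre, sizes, angle of the long side from world x (deg)
    (cx,cy),(w,h),a=cv2.minAreaRect((P*1000).astype(np.float32))
    if w<h: w,h,a=h,w,a+90
    return np.round([cx,cy,w,h,(a+90)%180-90],1)
E
python3 - <<'E'
from h import *
z=np.load('top0.npz'); im=z['im']; W=cloud('top',z['d'].astype(float))
hsv=cv2.cvtColor(im,cv2.COLOR_RGB2HSV)
green=cv2.inRange(hsv,(45,60,40),(85,255,255))
n,l,s,c=cv2.connectedComponentsWithStats(green)
for i in range(1,n):
    if s[i,4]>25: m=l==i; print('green',c[i].round(1),s[i,4],(np.median(W[m],0)*1000).round(1))
for nm,(u0,v0,u1,v1) in dict(far=(270,118,338,188),near=(272,184,340,254),empty=(350,184,422,256)).items():
    sub=np.zeros(im.shape[:2],bool); sub[v0:v1,u0:u1]=1
    m=sub&(W[...,2]>0.0035)&(W[...,2]<.024); m=cv2.morphologyEx(m.astype(np.uint8),cv2.MORPH_OPEN,np.ones((2,2)))>0
    print(nm,'all',rect(W[m][:,:2]), 'z',np.percentile(W[m][:,2]*1000,[5,50,95]).round(1))
    m=sub&(W[...,2]>.03); 
    if m.sum()>50: print('  tub',rect(W[m][:,:2]),np.percentile(W[m][:,2]*1000,[5,50,95]).round(1))
print('table z',np.median(W[230:300,420:520,2])*1000)
# rack: bounding & plane
sub=np.zeros(im.shape[:2],bool); sub[100:232,124:226]=1
m=sub&(W[...,2]>.03); print('rack',rect(W[m][:,:2]),W[m][:,2].max())
for (u,v) in [(145,122),(182,150),(181,200),(150,175),(215,217),(163,138),(163,125),(203,142),(161,192),(200,197),(200,185)]: print((u,v),(np.median(W[v-1:v+2,u-1:u+2].reshape(-1,3),0)*1000).round(1))
for nm,(u,v) in dict(jar=(382,142),can=(357,262),bowl=(235,252)).items(): print(nm,(W[v,u]*1000).round())
E
```

```text
green [266.1  72.4] 469 [819.6  14.5 146.4]
green [19.2 90.9] 387 [749.6 628.1 181.3]
green [504.9  95.8] 350 [ 749.1 -583.6  180.7]
green [267.5  96.2] 32 [805.   12.1  21.2]
green [162.7 137.6] 90 [641.7 272.9 152.1]
green [202.1 141.1] 76 [648.7 182.   99.2]
green [303.7 148.9] 74 [646.9 -90.4  40.2]
green [159.8 191.4] 88 [503.4 274.4 152. ]
green [200.1 196.6] 79 [500.9 182.9  99.1]
green [304.1 219.4] 80 [451.9 -90.4  39.5]
green [  7.1 306.9] 319 [218.3 660.9  90.9]
green [ 32.9 339.7] 697 [135.6 598.   91.2]
far all [507.6 -92.1 446.1 156.9  -1.4] z [-0.6  6.2 21. ]
  tub [493.1 -71.3 425.8  73.6  -7.2] [34.1 38.6 43.5]
near all [409.9 -98.1 260.9 158.4  -4.8] z [-0.7  5.8 20.8]
  tub [392.5 -77.2 238.5  83.9 -13.7] [34.1 38.8 43.9]
empty all [ 425.8 -204.8  443.3  188.8  -77.8] z [-0.2  5.8 19.5]
  tub [ 330.4 -126.   250.5   20.1  -74.2] [  62.6   74.6 1321.4]
table z -0.3332691719067915
rack [510.7 220.9 573.8 285.8  19.1] 1.3213826793095798
(145, 122) [685.6 322.8 140.7]
(182, 150) [627.1 235.8  90.2]
(181, 200) [493.2 233.7  89.2]
(150, 175) [544.2 299.3 157.3]
(215, 217) [457.7 151.7  40.4]
(163, 138) [640.6 273.  151.8]
(163, 125) [675.  273.7 152.2]
(203, 142) [647.7 180.1  96.2]
(161, 192) [502.8 272.  149.8]
(200, 197) [500.4 183.2  97.5]
(200, 185) [531.5 183.3 100.8]
jar [ 656. -296.   82.]
can [ 337. -225.   76.]
bowl [364.  97.   7.]
```

```bash
cat > fit.py <<'E'
from h import *
from scipy.optimize import minimize
def project(n,X):
    p=eyes.camera_params(n); T=np.linalg.inv(p['world_from_camera']); c=X@T[:3,:3].T+T[:3,3]
    return np.stack([c[:,0]/c[:,2]*p['fx']+p['cx'],c[:,1]/c[:,2]*p['fy']+p['cy']],-1)
def box(x,y,yaw,hx,hy,z0,z1):
    c,s=np.cos(yaw),np.sin(yaw); return np.array([[x+c*a-s*b,y+s*a+c*b,z] for z in(z0,z1) for a,b in((-hx,-hy),(hx,-hy),(hx,hy),(-hx,hy))])
def sil(pts,S=8):
    h=cv2.convexHull(pts.astype(np.float32)); m=np.zeros((420*4,560*4),np.uint8)
    cv2.fillConvexPoly(m,np.round((h*4+1.5)*16).astype(np.int32),255,shift=4)
    return cv2.resize(m,(560,420),interpolation=cv2.INTER_AREA)/255.
E
python3 - <<'E'
from fit import *
z=np.load('top0.npz'); im=z['im']; d=z['d'].astype(float); W=cloud('top',d); ok=d>0
hsv=cv2.cvtColor(im,cv2.COLOR_RGB2HSV)
big=cv2.resize(im[100:270,125:425],None,fx=2.6,fy=2.6,interpolation=cv2.INTER_CUBIC)
def draw(pts,col):
    q=(pts+.5-[125,100])*2.6
    for k in range(len(q)//4):
        cv2.polylines(big,[np.round(q[4*k:4*k+4]*8).astype(np.int32)],True,col,1,shift=3)
for nm,(u0,v0,u1,v1),g in [('far',(270,118,338,188),(.645,-.09,-1.57)),('near',(272,184,340,254),(.45,-.09,-1.57)),('empty',(350,184,422,256),(.45,-.3,-1.7))]:
    dark=(im.sum(-1)<235)
    sub=np.zeros(dark.shape,bool); sub[v0:v1,u0:u1]=1
    m=(dark&sub).astype(np.uint8)
    cs,_=cv2.findContours(m,cv2.RETR_EXTERNAL,cv2.CHAIN_APPROX_NONE); k=max(cs,key=cv2.contourArea)
    m=cv2.drawContours(np.zeros_like(m),[k],-1,1,-1).astype(float)
    f=lambda q:np.abs(sil(project('top',box(q[0],q[1],q[2],.07,.075,0,.018)))[sub]-m[sub]).sum()
    r=minimize(f,g,method='Nelder-Mead',options=dict(initial_simplex=np.array(g)+np.vstack([[0]*3,[.008,0,0],[0,.008,0],[0,0,.1]]),xatol=1e-5))
    print(nm,(r.x[:2]*1000).round(1),np.degrees(r.x[2]).round(1),r.fun.round(1),m.sum())
    draw(project('top',box(*r.x,.07,.075,0,.018)),(255,0,0))
    if nm!='empty':
        t=sub&ok&(W[...,2]>.031)&(W[...,2]<.05); P=W[t]; a=rect(P[:,:2]); print('  tub mean',(P.mean(0)*1000).round(1),a,t.sum())
        C=np.cov(P[:,:2].T); w,V=np.linalg.eigh(C); print('  pca yaw long',np.degrees(np.arctan(V[1,1]/V[0,1])).round(1),(np.sqrt(12*w)*1000).round(1))
        y=np.arctan(V[1,1]/V[0,1]); draw(project('top',box(P[:,0].mean(),P[:,1].mean(),y,.055,.026,.005,.039)),(0,255,255))
# rack: plane of face from counter
sub=np.zeros(ok.shape,bool); sub[104:228,128:224]=1
m=sub&ok&(W[...,2]>.025)&(W[...,2]<.2); P=W[m]
# robust plane fit to face: slope 30 deg, yaw psi of uphill direction, offset
best=None
for psi in np.radians(np.arange(80,105,.5)):
    n=np.array([-.5*np.cos(psi),-.5*np.sin(psi),.8660]); h=P@n
    hist,e=np.histogram(h,np.arange(h.min(),h.max(),.002)); s=np.sort(hist)[-3:].sum()
    if best is None or s>best[0]: best=(s,psi,e[hist.argmax()],hist.copy(),e)
print('psi',np.degrees(best[1]),best[2]); print(best[3],best[4][0])
cv2.imwrite('pics/c1.png',big[:,:,::-1])
E
```

```text
far [646.4 -90.6] -83.9 71.6 2642.0
  tub mean [646.2 -90.8  38.5] [647.3 -90.9 111.3  52.2   6.4] 742
  pca yaw long 6.4 [ 52.6 111.3]
near [457.1 -96.8] -87.0 75.7 2751.0
  tub mean [450.9 -91.7  38.7] [451.8 -91.8 111.3  52.2   6. ] 784
  pca yaw long 5.9 [ 52.6 110.7]
empty [ 454.5 -319.4] -99.8 65.5 2826.0
psi 90.0 -0.03983225045804398
[   4    2    3    5    6   10    4    7    3   12    5    6    7   12
    8   10   13   10   17   12    3    3    0    0    0    0    0    0
    0    0    0    0    0    0    0    0    0    0    0    0    5   16
   19   49  219  738 1266 1357  732  314  267  221  115   87   70   50
   47   62   37   56   74  172  570 1101  992  458  107   13] -0.13383225045804406
```

View pics/c1.png

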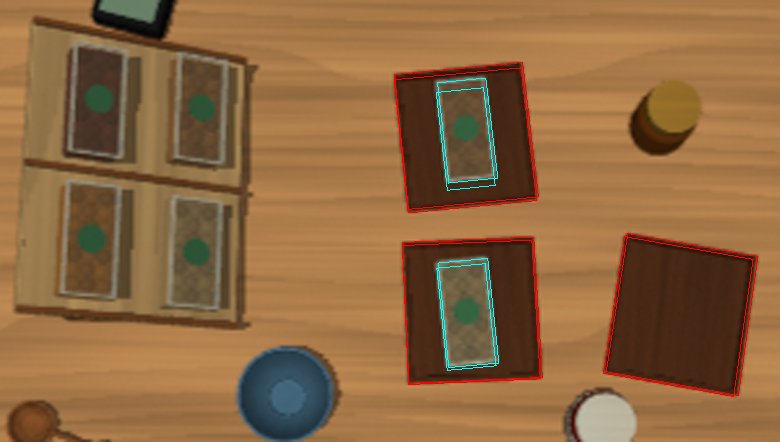

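The overlays fit well: the trays and the two dealt tubs are located. Next I'll fit the rack tubs.

Run:
```python
from fit import *
z=np.load('top0.npz'); im=z['im']; d=z['d'].astype(float); W=cloud('top',d); ok=d>0
sub=np.zeros(ok.shape,bool); sub[104:228,128:224]=1
m=sub&ok&(W[...,2]>.025)&(W[...,2]<.2)
n=np.array([0,-.5,.866]); off=-.040
for lo,hi in ((-.006,.006),(-.005,.005),(-.004,.004)):
    h=W@n-off; f=m&(h>lo)&(h<hi); P=W[f]; c=P.mean(0); nn=np.linalg.svd(P-c,full_matrices=False)[2][2]; n=nn*np.sign(nn[2]); off=c@n
print('n',n.round(4),'slope',np.degrees(np.arccos(n[2])),'uphill yaw',np.degrees(np.arctan2(-n[1],-n[0])))
h=W@n-off
t=(m&(h>.029)&(h<.040)).astype(np.uint8); t=cv2.morphologyEx(t,cv2.MORPH_OPEN,np.ones((3,3)))
k,l,s,c=cv2.connectedComponentsWithStats(t)
for i in range(1,k):
    if s[i,4]<200: continue
    P=W[l==i]; c=P.mean(0); u,sv,V=np.linalg.svd(P-c,full_matrices=False); V=V*np.sign(V[:,[0]]) 
    y=V[0]; print('tub lid mean',(c*1000).round(1),'N',len(P),'long axis',y.round(3),'yaw',np.degrees(np.arctan2(y[1],y[0])).round(1),'sizes',(sv*np.sqrt(12/len(P))*1000).round(1),'h',h[l==i].mean().round(4),'mid',((c-.017*n)*1000).round(1), 'n',(V[2]*np.sign(V[2,2])).round(3))
```

```text
n [-0.0025 -0.5001  0.866 ] slope 30.00427126434687 uphill yaw 89.70946712059303
tub lid mean [640.8 273.5 151.2] N 843 long axis [ 1.    -0.005 -0.005] yaw -0.3 sizes [110.1  52.6   7.4] h 0.0338 mid [640.9 282.  136.5] n [ 0.002 -0.499  0.867]
tub lid mean [647.9 182.1  98.4] N 739 long axis [1.    0.017 0.014] yaw 1.0 sizes [109.2  51.8   7.4] h 0.0338 mid [648.  190.6  83.6] n [-0.003 -0.491  0.871]
tub lid mean [502.3 274.2 151.3] N 893 long axis [ 1.    -0.014 -0.002] yaw -0.8 sizes [109.5  53.    7.2] h 0.0339 mid [502.4 282.7 136.6] n [-0.005 -0.502  0.865]
tub lid mean [499.2 182.2  98.1] N 782 long axis [ 1.    -0.019 -0.006] yaw -1.1 sizes [111.1  53.1   7.5] h 0.0338 mid [499.3 190.7  83.4] n [-0.005 -0.514  0.858]
```

```bash
python3 -m crank '[[[7.5,2.96,-4.31,0,0,0,6],[7.5,2.96,-4.31,0,0,0,6],[7.5,2.96,-4.31,0,0,0,6],[7.5,2.96,-4.31,0,6,0,0],[7.5,2.96,-4.31,0,6,0,0],[7.5,2.96,-4.31,0,6,0,0],[7.5,2.96,-4.31,0,6,0,0],[7.5,2.96,-4.31,0,6,0,0],[7.5,2.96,-4.31,-3,0,0,0],[7.5,2.96,-4.31,-3,0,0,0],[7.5,0,0,-3.2,0,0,0],[7.5,0,0,0,0,0,0],[7.5,0,0,0,0,0,0]]]' 35
cat > st.py <<'E'
from h import *
from scipy.spatial.transform import Rotation as R
import sys
np.set_printoptions(suppress=True)
o=manip.get_obs(); r=R.from_quat(o['ee_rot'])
T=o['position']*1000; y=r.apply([0,1,0]); z=r.apply([0,0,1])
print('t',round(o['clock'],2),'TCP',T.round(1),'z',z.round(3),'yaw of tub',np.degrees(np.arctan2(y[1],y[0])).round(1)-90,'grip',round(o['grip_width']*85.4,1),round(o['grasp_force'],1),'F',o['ft_force'].round(1))
if len(sys.argv)>3:
    g=np.array([float(v) for v in sys.argv[1:4]]); print('to go cm',((g-T)/10).round(2))
if len(sys.argv)>4:
    a=np.radians(float(sys.argv[5])+90); t=np.radians(float(sys.argv[4]))
    zz=np.array([0,np.sin(t),-np.cos(t)]); yy=np.array([np.cos(a),np.sin(a),0]); yy-=zz*(zz@yy); yy/=np.linalg.norm(yy)
    G=R.from_matrix(np.stack([np.cross(yy,zz),yy,zz],1)); print('turn deg',np.degrees((G*r.inv()).as_rotvec()).round(2))
E
python3 st.py 499.3 199.2 68.7 30 -1.1
```

```text
clock: 1.72
position: [0.4996, 0.1606, 0.1404]
ee_rot: [0.008, 0.966, 0.259, -0.002]
ft_force: [0.5, -0.1, -0.5]
grip_width: 0.88
grasp_force: 0.0
t 1.73 TCP [499.6 160.6 140.4] z [ 0.     0.501 -0.866] yaw of tub -1.0999999999999943 grip 75.1 0.0 F [ 0.5 -0.1 -0.5]
to go cm [-0.03  3.86 -7.17]
turn deg [-0.03  0.16 -0.28]
```

```bash
python3 -m crank '[[[7.5,-0.03,0.7,-1.7,0,0,0],[7.5,0,0.9,-1.6,0,0,0],[7.5,0,0.9,-1.56,0,0,0],[7.5,0,0.76,-1.31,0,0,0],[7.5,0,0.4,-0.7,0,0,0],[7.5,0,0.2,-0.3,0,0,0],[7.5,0,0,0,0,0,0],[4.5,0,0,0,0,0,0],[4.5,0,0,0,0,0,0],[4.5,0,0,0,0,0,0],[4.5,0,0,0,0,0,0],[4.5,0,0,0,0,0,0]]]' 35; python3 st.py 499.3 199.2 68.7 30 -1.1
```

```text
clock: 3.22
position: [0.4998, 0.1985, 0.0684]
ee_rot: [0.008, 0.966, 0.259, -0.002]
ft_force: [-1.4, -1.8, 6.8]
grip_width: 0.602
grasp_force: 37.4
t 3.23 TCP [499.8 198.5  68.4] z [ 0.001  0.501 -0.866] yaw of tub -1.0999999999999943 grip 51.4 37.4 F [-1.4 -1.8  6.8]
to go cm [-0.05  0.07  0.03]
turn deg [-0.04  0.19 -0.21]
```

```bash
python3 -m crank '[[[4.5,0,-0.5,0.87,0,0,0],[4.5,0,-1,1.73,0,0,0],[4.5,0,-1.5,2.6,0,0,0],[4.5,0,-3,1.5,0,0,0],[4.5,-0.4,-4.1,0,-5,0,0],[4.5,-0.4,-4.3,0,-5,0,0],[4.5,-0.4,-4.3,0,-5,0,0],[4.5,-0.4,-4.3,0,-5,0,0],[4.5,-0.4,-4.3,0,-5,0,0],[4.5,-0.4,-4.3,0,-5,0,0],[4.5,-0.4,-4.3,0,0,0,-3],[4.5,-0.4,-4.3,0,0,0,-3],[4.5,-0.4,-4.3,0,0,0,-2.7],[4.5,-0.4,-4.3,0,0,0,0],[4.5,-0.4,-2.4,-2.5,0,0,0],[4.5,0,-0.6,-3,0,0,0],[4.5,0,0,0,0,0,0],[4.5,0,0,0,0,0,0]]]'; python3 st.py 454.5 -319.4 5 0 -9.8
```

```text
clock: 5.48
position: [0.4556, -0.3197, 0.0811]
ee_rot: [0.085, 0.996, -0.0, 0.001]
ft_force: [0.4, 0.1, -1.7]
grip_width: 0.604
grasp_force: 37.2
t 5.47 TCP [ 455.6 -319.7   81.1] z [ 0.001 -0.    -1.   ] yaw of tub -9.700000000000003 grip 51.6 37.2 F [ 0.4  0.1 -1.7]
to go cm [-0.11  0.03 -7.61]
turn deg [ 0.02  0.06 -0.07]
```

```bash
python3 -m crank '[[[4.5,-0.11,0.03,-2,0,0,0],[4.5,0,0,-2.5,0,0,0],[4.5,0,0,-1.6,0,0,0],[4.5,0,0,-0.8,0,0,0],[4.5,0,0,-0.3,0,0,0],[4.5,0,0,-0.1,0,0,0],[4.5,0,0,0,0,0,0],[4.5,0,0,-0.1,0,0,0],[4.5,0,0,0,0,0,0]]]'; python3 st.py 454.5 -319.4 5 0 -9.8
```

```text
clock: 6.6
position: [0.4542, -0.3192, 0.0058]
ee_rot: [0.085, 0.996, 0.0, 0.0]
ft_force: [0.8, -1.1, -1.7]
grip_width: 0.604
grasp_force: 37.3
t 6.6 TCP [ 454.2 -319.2    5.8] z [ 0.  0. -1.] yaw of tub -9.700000000000003 grip 51.5 37.3 F [ 0.8 -1.1 -1.7]
to go cm [ 0.03 -0.02 -0.08]
turn deg [-0.    0.01 -0.09]
```

```bash
python3 -m crank '[[[4.5,0,0,-0.05,0,0,0],[4.5,0,0,0,0,0,0]]]'; python3 -m crank '[[[4.5,0,0,-0.05,0,0,0],[4.5,0,0,0,0,0,0]]]'
```

```text
clock: 6.85
position: [0.4543, -0.3192, 0.0053]
ee_rot: [0.085, 0.996, 0.0, 0.0]
ft_force: [0.3, -0.2, 0.5]
grip_width: 0.604
grasp_force: 37.6
clock: 7.1
position: [0.4543, -0.3192, 0.0052]
ee_rot: [0.085, 0.996, 0.0, 0.0]
ft_force: [-1.2, 1.6, 8.0]
grip_width: 0.605
grasp_force: 38.4
```

```bash
python3 -m crank '[[[5.6,0,0,0,0,0,0],[7.5,0,0,0,0,0,0],[7.5,0,0,0,0,0,0],[7.5,0,0,0.5,0,0,0],[7.5,0,0,2.5,0,0,0],[7.5,0,0,4.5,0,0,0],[7.5,0,0,4.5,0,0,3],[7.5,1.6,4,1.5,0,0,4],[7.5,1.6,4,0,0,0,4],[7.5,1.6,4,0,5,0,0],[7.5,1.6,4,0,5,0,0],[7.5,1.6,4,0,5,0,0],[7.5,1.6,4,0,5,0,0],[7.5,1.6,4,0,5,0,0],[7.5,1.6,4,0,5,0,0],[7.5,1.6,4,0,0,0,0],[7.5,1.6,4,0,0,0,0],[7.5,1.6,4,0,0,0,0],[7.5,1.6,4,0,0,0,0],[7.5,0,0,0,0,0,0]]]'; python3 st.py 648 199.1 68.9 30 1.0
python3 - <<'E'
from fit import *
im,d=eyes.camera('top'); np.savez('top1.npz',im=im,d=d); W=cloud('top',d.astype(float))
S=np.zeros(d.shape,bool); S[184:256,350:422]=1; t=S&(d>0)&(W[...,2]>.031)&(W[...,2]<.05)
t&=np.hypot(W[...,0]-.4545,W[...,1]+.3194)<.075
P=W[t]; print((P.mean(0)*1000).round(1),rect(P[:,:2]),len(P))
E
```

```text
clock: 9.6
position: [0.6459, 0.1656, 0.1397]
ee_rot: [-0.014, 0.966, 0.26, 0.002]
ft_force: [-0.4, -0.5, -0.2]
grip_width: 0.882
grasp_force: 0.0
t 9.6 TCP [645.9 165.6 139.7] z [-0.003  0.501 -0.865] yaw of tub 1.7999999999999972 grip 75.3 0.0 F [-0.4 -0.5 -0.2]
to go cm [ 0.21  3.35 -7.08]
turn deg [-0.09  0.06 -0.47]
[ 454.9 -318.8   38.6] [ 455.7 -319.3  111.8   54.    -9. ] 798
```

```bash
python3 -m crank '[[[7.5,0.21,-0.55,-0.32,0,0,-0.5],[7.5,0,0.8,-1.39,0,0,0],[7.5,0,0.9,-1.56,0,0,0],[7.5,0,0.9,-1.56,0,0,0],[7.5,0,0.75,-1.3,0,0,0],[7.5,0,0.4,-0.69,0,0,0],[7.5,0,0.15,-0.26,0,0,0],[7.5,0,0,0,0,0,0],[4.5,0,0,0,0,0,0],[4.5,0,0,0,0,0,0],[4.5,0,0,0,0,0,0],[4.5,0,0,0,0,0,0],[4.5,0,0,0,0,0,0]]]' 35; python3 st.py 648 199.1 68.9 30 1.0
```

```text
clock: 11.28
position: [0.6491, 0.1958, 0.0712]
ee_rot: [-0.007, 0.965, 0.26, 0.005]
ft_force: [-0.8, 2.9, 7.5]
grip_width: 0.605
grasp_force: 37.4
t 11.28 TCP [649.1 195.8  71.2] z [ 0.006  0.503 -0.864] yaw of tub 1.0999999999999943 grip 51.7 37.4 F [-0.8  2.9  7.5]
to go cm [-0.11  0.33 -0.23]
turn deg [-0.19  0.2   0.35]
```

```bash
python3 -m crank '[[[4.5,0,-0.5,0.87,0,0,0],[4.5,0,-1,1.73,0,0,0],[4.5,0,-1.5,2.6,0,0,0],[4.5,0,-3,1,-3,0,0],[4.5,0,-3.5,0,-5.5,0,0],[4.5,0,-3.5,0,-5.5,0,0],[4.5,0,-3.5,0,-5.5,0,0],[4.5,0,-3.5,0,-5.5,0,0],[4.5,0,-3.5,0,-5,0,2],[4.5,0,-3.5,0,0,0,3.3],[4.5,-0.1,-1.5,-1.5,0,0,0],[4.5,-0.1,-0.2,-3,0,0,0],[4.5,0,0,0,0,0,0],[4.5,0,0,0,0,0,0]]]'; python3 st.py 647.3 -90.7 42.6 0 6.4
```

```text
clock: 13.02
position: [0.6466, -0.0923, 0.0864]
ee_rot: [-0.053, 0.999, 0.0, 0.002]
ft_force: [-0.5, 0.1, -0.6]
grip_width: 0.605
grasp_force: 37.3
t 13.03 TCP [646.6 -92.3  86.4] z [ 0.003  0.001 -1.   ] yaw of tub 6.099999999999994 grip 51.6 37.3 F [-0.5  0.1 -0.6]
to go cm [ 0.07  0.16 -4.38]
turn deg [-0.03  0.18  0.27]
```

```bash
python3 -m crank '[[[4.5,0.07,0.16,-1.5,0,0.2,0.3],[4.5,0,0,-1.5,0,0,0],[4.5,0,0,-0.8,0,0,0],[4.5,0,0,-0.3,0,0,0],[4.5,0,0,0,0,0,0]]]'; python3 -m crank '[[[4.5,0,0,-0.08,0,0,0],[4.5,0,0,0,0,0,0]]]';python3 st.py 647.3 -90.7 42.6 0 6.4
```

```text
clock: 13.65
position: [0.647, -0.0912, 0.0448]
ee_rot: [-0.056, 0.998, 0.0, -0.0]
ft_force: [-0.8, -0.5, -1.1]
grip_width: 0.602
grasp_force: 37.4
clock: 13.9
position: [0.6472, -0.0911, 0.0443]
ee_rot: [-0.056, 0.998, 0.0, -0.0]
ft_force: [-0.4, -0.5, -1.5]
grip_width: 0.601
grasp_force: 37.4
t 13.9 TCP [647.2 -91.1  44.3] z [-0.  0. -1.] yaw of tub 6.5 grip 51.3 37.4 F [-0.4 -0.5 -1.5]
to go cm [ 0.01  0.04 -0.17]
turn deg [-0.02 -0.01 -0.05]
```

```bash
python3 -m crank '[[[4.5,0,0.03,-0.1,0,0,0],[4.5,0,0,0,0,0,0]]]'; python3 -m crank '[[[4.5,0,0,-0.06,0,0,0],[4.5,0,0,0,0,0,0]]]'
```

```text
clock: 14.15
position: [0.6469, -0.0907, 0.043]
ee_rot: [-0.056, 0.998, 0.0, -0.0]
ft_force: [-0.0, -0.1, -1.7]
grip_width: 0.603
grasp_force: 37.4
clock: 14.4
position: [0.647, -0.0907, 0.0426]
ee_rot: [-0.056, 0.998, 0.0, -0.0]
ft_force: [0.1, -0.2, -0.1]
grip_width: 0.606
grasp_force: 37.4
```

```bash
python3 st.py 647.3 -90.7 42.6 0 6.4
```

```text
t 14.4 TCP [647.  -90.7  42.6] z [-0.001  0.    -1.   ] yaw of tub 6.5 grip 51.7 37.4 F [ 0.1 -0.2 -0.1]
to go cm [0.03 0.   0.  ]
turn deg [-0.02 -0.03 -0.06]
```

Just about at contact; one more small step.

```bash
python3 -m crank '[[[4.5,0,0,-0.05,0,0,0],[4.5,0,0,0,0,0,0]]]'
```

```text
clock: 14.65
position: [0.647, -0.0908, 0.0424]
ee_rot: [-0.056, 0.998, 0.0, -0.0]
ft_force: [-2.7, 0.7, 6.4]
grip_width: 0.6
grasp_force: 37.8
```

```bash
python3 -m crank '[[[5.6,0,0,0,0,0,0],[7.5,0,0,0,0,0,0],[7.5,0,0,0,0,0,0],[7.5,0,0,0.5,0,0,0],[7.5,0,0,2.5,0,0,0],[7.5,0,0,4.5,0,0,0],[7.5,0,0,4.5,0,0,-2.3],[7.5,-1.6,3.9,1.2,0,0,-5],[7.5,-1.6,3.9,0,5,0,0],[7.5,-1.6,3.9,0,5,0,0],[7.5,-1.6,3.9,0,5,0,0],[7.5,-1.6,3.9,0,5,0,0],[7.5,-1.6,3.9,0,5,0,0],[7.5,-1.6,3.9,0,5,0,0],[7.5,-1.6,3.9,0,0,0,0],[7.5,-1.6,3.9,0,0,0,0],[7.5,0,0,0,0,0,0],[7.5,0,0,0,0,0,0]]]'
cat > chk.py <<'E'
from fit import *
im,d=eyes.camera('top'); W=cloud('top',d.astype(float)); np.savez('topl.npz',im=im,d=d)
for nm,x,y,z in (('far',.646,-.091,.073),('near',.451,-.092,.073),('C',.4545,-.319,.073),('C1',.4545,-.319,.039)):
    t=(d>0)&(abs(W[...,2]-z)<.008)&(np.hypot(W[...,0]-x,W[...,1]-y)<.075); P=W[t]
    if len(P)>300: print(nm,(P.mean(0)*1000).round(1),rect(P[:,:2]),len(P))
E
python3 chk.py; python3 st.py 502.4 291.2 121.9 30 -0.8
```

```text
clock: 16.9
position: [0.5033, 0.2597, 0.1743]
ee_rot: [0.007, 0.966, 0.259, -0.002]
ft_force: [0.2, -0.5, -0.3]
grip_width: 0.881
grasp_force: 0.0
far [645.9 -90.8  72.4] [647.2 -90.8 111.9  52.2   5.3] 780
C1 [ 454.4 -318.8   38.6] [ 455.2 -319.6  110.9   54.2   -8.6] 793
t 16.95 TCP [503.6 259.2 174.2] z [ 0.001  0.5   -0.866] yaw of tub -1.0 grip 75.0 0.0 F [-0.2  0.1 -0.3]
to go cm [-0.12  3.2  -5.23]
turn deg [-0.01  0.04 -0.01]
```

```bash
python3 -m crank '[[[7.5,-0.12,0.34,-0.27,0,0,0],[7.5,0,0.7,-1.21,0,0,0],[7.5,0,0.9,-1.56,0,0,0],[7.5,0,0.75,-1.3,0,0,0],[7.5,0,0.35,-0.6,0,0,0],[7.5,0,0.15,-0.26,0,0,0],[7.5,0,0,0,0,0,0],[7.5,0,0,0,0,0,0],[4.5,0,0,0,0,0,0],[4.5,0,0,0,0,0,0],[4.5,0,0,0,0,0,0],[4.5,0,0,0,0,0,0],[4.5,0,0,0,0,0,0]]]' 35; python3 st.py 502.4 291.2 121.9 30 -0.8
```

```text
clock: 18.58
position: [0.5021, 0.2918, 0.1223]
ee_rot: [0.007, 0.966, 0.259, -0.002]
ft_force: [-1.9, -3.6, 6.4]
grip_width: 0.601
grasp_force: 37.9
t 18.57 TCP [502.1 291.8 122.3] z [ 0.     0.501 -0.866] yaw of tub -1.0 grip 51.3 37.9 F [-1.9 -3.6  6.4]
to go cm [ 0.03 -0.06 -0.04]
turn deg [-0.04  0.04 -0.06]
```

```bash
python3 -m crank '[[[4.5,0,-0.5,0.87,0,0,0],[4.5,0,-1,1.73,0,0,0],[4.5,0,-1.5,2.6,0,0,0],[4.5,-0.3,-2.5,0.5,0,0,0],[4.5,-0.6,-3.9,0,-5,0,0],[4.5,-0.6,-3.9,0,-5,0,0],[4.5,-0.6,-3.9,0,-5,0,0],[4.5,-0.6,-3.9,0,-5,0,0],[4.5,-0.6,-3.9,0,-5,0,0],[4.5,-0.6,-3.9,-1,-5,0,0],[4.5,-0.6,-3.9,-2,0,0,3],[4.5,-0.6,-3.9,-2.5,0,0,4],[4.5,-0.6,-1.6,-3,0,0,0],[4.5,0,0,0,0,0,0],[4.5,0,0,0,0,0,0]]]'; python3 st.py 450.6 -91.7 39 0 5.95
```

```text
clock: 20.45
position: [0.4449, -0.0907, 0.0946]
ee_rot: [-0.054, 0.999, 0.0, -0.0]
ft_force: [-0.8, 0.1, -1.2]
grip_width: 0.605
grasp_force: 37.2
t 20.45 TCP [444.9 -90.7  94.6] z [-0.     0.001 -1.   ] yaw of tub 6.099999999999994 grip 51.6 37.2 F [-0.8  0.1 -1.2]
to go cm [ 0.57 -0.1  -5.56]
turn deg [-0.04 -0.03 -0.19]
```

```bash
python3 -m crank '[[[4.5,0.57,-0.1,-1.2,0,0,-0.2],[4.5,0,0,-2,0,0,0],[4.5,0,0,-1.3,0,0,0],[4.5,0,0,-0.6,0,0,0],[4.5,0,0,-0.2,0,0,0],[4.5,0,0,0,0,0,0]]]'; python3 st.py 450.6 -91.7 39 0 5.95
```

```text
clock: 21.2
position: [0.4507, -0.0918, 0.0413]
ee_rot: [-0.052, 0.999, 0.0, -0.0]
ft_force: [-0.5, -0.1, -0.6]
grip_width: 0.606
grasp_force: 37.4
t 21.2 TCP [450.7 -91.8  41.3] z [-0.  0. -1.] yaw of tub 6.0 grip 51.8 37.4 F [-0.5 -0.1 -0.6]
to go cm [-0.01  0.01 -0.23]
turn deg [-0.02 -0.01 -0.01]
```

```bash
python3 -m crank '[[[4.5,0,0,-0.08,0,0,0],[4.5,0,0,-0.06,0,0,0],[4.5,0,0,0,0,0,0]]]'; python3 -m crank '[[[4.5,0,0,-0.05,0,0,0],[4.5,0,0,0,0,0,0]]]'
```

```text
clock: 21.58
position: [0.4505, -0.0918, 0.0396]
ee_rot: [-0.052, 0.999, 0.0, -0.0]
ft_force: [0.4, 0.6, -0.8]
grip_width: 0.606
grasp_force: 37.4
clock: 21.82
position: [0.4506, -0.0919, 0.0392]
ee_rot: [-0.052, 0.999, 0.0, -0.0]
ft_force: [-1.3, 0.1, 2.2]
grip_width: 0.606
grasp_force: 37.9
```

```bash
python3 -m crank '[[[5.6,0,0,0,0,0,0],[7.5,0,0,0,0,0,0],[7.5,0,0,0,0,0,0],[7.5,0,0,0.5,0,0,0],[7.5,0,0,2.5,0,0,0],[7.5,0,0,4.5,0,0,0],[7.5,0,0,4.5,0,0,-2.3],[7.5,2.1,3.9,1.5,0,0,-4],[7.5,2.1,3.9,0,5,0,0],[7.5,2.1,3.9,0,5,0,0],[7.5,2.1,3.9,0,5,0,0],[7.5,2.1,3.9,0,5,0,0],[7.5,2.1,3.9,0,5,0,0],[7.5,2.1,3.9,0,5,0,0],[7.5,2.1,3.9,0,0,0,0],[7.5,2.1,3.9,0,0,0,0],[7.5,0,0,0,0,0,0],[7.5,0,0,0,0,0,0]]]'; python3 chk.py; python3 st.py 640.9 290.5 121.8 30 -0.3
```

```text
clock: 24.08
position: [0.6394, 0.2584, 0.1739]
ee_rot: [0.003, 0.966, 0.259, -0.001]
ft_force: [0.6, -0.5, 1.2]
grip_width: 0.878
grasp_force: 0.0
far [646.  -90.7  72.5] [647.  -90.8 111.1  52.4   5.4] 780
near [451.5 -91.5  72.7] [451.8 -91.8 109.6  52.4   5.7] 821
C1 [ 454.5 -318.8   38.5] [ 455.2 -319.1  111.2   53.5   -8.6] 799
t 24.12 TCP [639.5 257.8 174.1] z [-0.     0.5   -0.866] yaw of tub -0.5 grip 74.6 0.0 F [0.3 0.3 0. ]
to go cm [ 0.14  3.27 -5.23]
turn deg [ 0.02 -0.03  0.05]
```

```bash
python3 -m crank '[[[7.5,0.14,0.4,-0.25,0,0,0],[7.5,0,0.7,-1.21,0,0,0],[7.5,0,0.9,-1.56,0,0,0],[7.5,0,0.75,-1.3,0,0,0],[7.5,0,0.37,-0.64,0,0,0],[7.5,0,0.15,-0.26,0,0,0],[7.5,0,0,0,0,0,0],[7.5,0,0,0,0,0,0],[4.5,0,0,0,0,0,0],[4.5,0,0,0,0,0,0],[4.5,0,0,0,0,0,0],[4.5,0,0,0,0,0,0],[4.5,0,0,0,0,0,0]]]' 35; python3 st.py 640.9 290.5 121.8 30 -0.3
```

```text
clock: 25.75
position: [0.6413, 0.2912, 0.1222]
ee_rot: [0.003, 0.966, 0.259, -0.001]
ft_force: [-1.4, -6.1, 4.9]
grip_width: 0.6
grasp_force: 38.6
t 25.75 TCP [641.3 291.2 122.2] z [ 0.     0.5   -0.866] yaw of tub -0.4000000000000057 grip 51.2 38.6 F [-1.4 -6.1  4.9]
to go cm [-0.04 -0.07 -0.04]
turn deg [-0.01  0.    0.02]
```

```bash
python3 -m crank '[[[4.5,0,-0.5,0.87,0,0,0],[4.5,0,-1,1.73,0,0,0],[4.5,0,-1.5,2.6,0,0,0],[4.5,-0.7,-2.5,0.5,0,0,0],[4.5,-1.3,-4.2,0,-5,0,0],[4.5,-1.4,-4.2,0,-5,0,0],[4.5,-1.4,-4.2,0,-5,0,0],[4.5,-1.4,-4.2,0,-5,0,0],[4.5,-1.4,-4.2,0,-5,0,0],[4.5,-1.4,-4.2,0,-5,0,0],[4.5,-1.4,-4.2,0,0,0,-3],[4.5,-1.4,-4.2,0,0,0,-3],[4.5,-1.4,-4.2,0,0,0,-3.3],[4.5,-1.4,-4.2,0,0,0,0],[4.5,-1.4,-4.2,-0.5,0,0,0],[4.5,-1.4,-4.2,-1.5,0,0,0],[4.5,-1.4,-4.2,-3,0,0,0],[4.5,-1.1,-1,-3,0,0,0],[4.5,0,0,0,0,0,0],[4.5,0,0,0,0,0,0]]]'; python3 st.py 454.8 -319 39 0 -9.7
python3 - <<'E'
from h import *
z=np.load('topl.npz'); d=z['d'];W=cloud('top',d.astype(float))
t=(d>0)&(abs(W[...,2]-.0385)<.007)&(np.hypot(W[...,0]-.4545,W[...,1]+.319)<.075);P=W[t][:,:2]
w,V=np.linalg.eigh(np.cov(P.T));print(np.degrees(np.arctan(V[1,1]/V[0,1])))
E
```

```text
clock: 28.25
position: [0.4422, -0.3194, 0.0999]
ee_rot: [0.085, 0.996, 0.001, 0.0]
ft_force: [0.0, -0.3, -1.9]
grip_width: 0.604
grasp_force: 37.7
t 28.25 TCP [ 442.2 -319.4   99.9] z [ 0.001  0.001 -1.   ] yaw of tub -9.700000000000003 grip 51.5 37.7 F [ 0.  -0.3 -1.9]
to go cm [ 1.26  0.04 -6.09]
turn deg [-0.07  0.06  0.01]
-9.169993278522078
```

```bash
python3 -m crank '[[[4.5,1.26,0.04,-1.2,0,0,0.2],[4.5,0,0,-2,0,0,0],[4.5,0,0,-1.7,0,0,0],[4.5,0,0,-0.7,0,0,0],[4.5,0,0,-0.25,0,0,0],[4.5,0,0,0,0,0,0],[4.5,0,0,0,0,0,0]]]'; python3 st.py 454.8 -319 39 0 -9.5
```

```text
clock: 29.12
position: [0.4547, -0.319, 0.0408]
ee_rot: [0.082, 0.997, 0.0, 0.0]
ft_force: [0.1, 0.4, -1.7]
grip_width: 0.602
grasp_force: 37.8
t 29.12 TCP [ 454.7 -319.    40.8] z [ 0.  0. -1.] yaw of tub -9.5 grip 51.4 37.8 F [ 0.1  0.4 -1.7]
to go cm [ 0.01 -0.   -0.18]
turn deg [-0.01  0.01 -0.04]
```

```bash
python3 -m crank '[[[4.5,0,0,-0.07,0,0,0],[4.5,0,0,-0.05,0,0,0],[4.5,0,0,0,0,0,0]]]'; python3 -m crank '[[[4.5,0,0,-0.05,0,0,0],[4.5,0,0,0,0,0,0]]]'
```

```text
clock: 29.5
position: [0.4545, -0.3187, 0.0391]
ee_rot: [0.082, 0.997, 0.0, -0.0]
ft_force: [0.0, -0.0, -1.4]
grip_width: 0.601
grasp_force: 37.8
clock: 29.75
position: [0.4546, -0.3188, 0.0389]
ee_rot: [0.082, 0.997, 0.0, -0.0]
ft_force: [-0.9, 1.2, 2.2]
grip_width: 0.604
grasp_force: 38.4
```

```bash
python3 -m crank '[[[5.6,0,0,0,0,0,0],[7.5,0,0,0,0,0,0],[7.5,0,0,0,0,0,0],[7.5,0,0,0.5,0,0,0],[7.5,0,0,2.5,0,0,0],[7.5,0,0,4.5,0,0,0],[7.5,0,0,5,0,0,0],[7.5,-1,4.5,4,0,0,0],[7.5,-1,4.5,3,0,0,0],[7.5,-1,4.5,0,0,0,0],[7.5,-1,4.5,0,0,0,0],[7.5,-1,4.5,0,0,0,0],[7.5,-1,4.5,0,0,0,0],[7.5,-1,4.5,0,0,0,0],[7.5,-1,4.5,0,0,0,0],[7.5,0,0,0,0,0,0]]]'; python3 chk.py
python3 -c "
import numpy as np,cv2;im=np.load('topl.npz')['im'];cv2.imwrite('pics/f.png',im[:,:,::-1])
from workcell import eyes;cv2.imwrite('pics/fs.png',eyes.camera('side')[0][:,:,::-1])"
```

```text
clock: 31.75
position: [0.3739, 0.0434, 0.2338]
ee_rot: [0.08, 0.997, 0.0, -0.0]
ft_force: [-0.1, -0.2, 0.2]
grip_width: 0.879
grasp_force: 0.0
far [646.  -90.6  72.6] [647.3 -90.7 111.9  52.6   5.2] 781
near [451.5 -91.7  72.6] [452.2 -91.8 110.7  52.1   6.1] 823
C [ 454.2 -318.3   72.7] [ 455.2 -319.   111.2   53.5   -9.8] 840
```

View pics/fs.png

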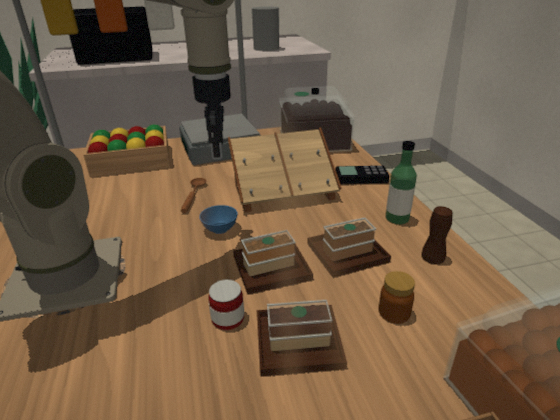

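The side view shows neat stacks of two at (268,252), (349,238) and (299,325). The rack is empty, the bystanders haven't moved, and the arm is clear.

```bash
python3 -c "
from workcell import job; print(job.hand_in())"
```

```text
the job is handed in; nothing more can be done
None
```

All four tubs are dealt, the empty tray first, and each tray now holds a squared-up stack of two; I handed the job in at about 32 s with the jar, bowl, can and spoon left where they were.

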